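# Shut the centrifuge and show its lid button to the bench camera in the swivel mirror

## Task

Close the centrifuge lid fully; then turn the sprung swivel mirror by the grip bar on its top until the small bench camera sees the round button on the side of the lid in the middle of the mirror, and hold it there. Finish while still holding the mirror steady at that angle with the gripper (it springs back when let go), and do not disturb the tube rack, bottle, beaker or jar.

Things in the scene. Friction and masses are not known exactly. Their poses are not given: they have to be found in the camera images.
- centrifuge: White bench centrifuge, fixed to the bench: housing 230 (x) x 200 (y) x 110 mm high. Origin at the centre of its underside; its front faces its own -x (towards the robot), its right side its own -y (towards the mirror). It stands at a different place and yaw each time.
- lid (a joint): Centrifuge lid hinge: 0 = fully closed, flat; grows as the front edge rises, to 1.4 rad; starts at 0.75 to 1.15. Hinge line level, along the centrifuge's y, at the rear. Lid: white slab 170 (front to back) x 180 x 30 mm, grey lip 60 mm wide at the front. Hinge friction (0.3 N m, lid 0.25 kg) keeps it where left; 1 to 4 N near the front edge closes it. Closed, its top is 141 mm above the bench.
- lid_hinge (a point): Point on the lid's hinge line, in the middle of the lid's width, 110 mm above the bench, at +85 mm x in the centrifuge's frame, level with the closed lid's underside. Its axes turn with the lid: -x from the hinge to the front edge, z out of the lid's upper (outer) face.
- lid_push (a point): Point on the lid's outer (upper) face, in the middle of its width, 150 mm from the hinge line and 20 mm from the front edge; in the lid_hinge frame at (-150, 0, 31) mm. Pressing here closes the lid. Same axes as lid_hinge.
- mark (a point): The button to be shown: centre of the outer end of a dark round button, 24 mm across, with a white dot, which stands 10 mm out of the right side of the lid, midway front to back (85 mm from the hinge line). It faces the centrifuge's -y. In the lid_hinge frame at (-85, -100, 16) mm; with the lid closed it is 126 mm above the bench, the same height as lens and mirror.
- rig: Inspection rig fixed to the bench: aluminium base plate 310 x 85 x 12 mm carrying the swivel mirror and the camera. Origin on the bench under the mirror's vertical pivot; its x axis points from the pivot to the camera. It stands at a different place and yaw each time.
- lens (a point): Centre of the front of the lens of the small black bench camera (housing 60 x 50 x 48 mm on a post, top 150 mm above the bench). It lies 200 mm from the mirror's pivot and 126 mm above the bench, and looks along the rig's -x straight at the pivot.
- mirror: Upright swivel mirror: frame 78 wide x 94 high x 6 mm. Origin in the centre of the glass, on the vertical pivot axis, 126 mm above the bench; the glass faces its own +x, its width lies along y, z is up. At rest it squarely faces the camera (x along the rig's x). It turns counter-clockwise seen from above, 0 to 1.4 rad, against a weak spring (0.05 N m per rad); let go, it springs back.
- grip_bar (a point): Place to grip the mirror: on the pivot axis, 201 mm above the bench, in the flat upright grey bar on the mirror's top. The bar is 60 mm long (along the mirror's y), 12 mm thick (along the mirror's x, centred on the pivot), and spans 171 to 217 mm above the bench. Same axes as the mirror.
- sight (a point): Not an object: a point on the camera's line of sight after reflection at the pivot, 200 mm from the pivot, at lens height; x points along that line, away from the mirror. It turns about the pivot by twice the mirror's angle, from the lens direction. The button shows in the middle of the mirror when on this line: the mirror's facing then halves the angle between pivot-to-lens and pivot-to-button.
- rack: Bystander: blue tube rack, 115 x 85 x 30 mm, tubes 12 mm higher; origin under its centre. Right of the rig, nearer the robot.
- bottle: Bystander: white bottle, 60 mm across, 150 mm high; origin under its centre. Right of the rig.
- beaker: Bystander: glass beaker, 72 mm across, 80 mm high; origin under its centre. Beyond the centrifuge.
- jar: Bystander: jar with screw cap, 56 mm across, 70 mm high; origin under its centre. Left of the centrifuge.

How it is judged:
By the outcome, as a careful person would: the job done as asked, in the order asked, and still so for the second after the job is handed in, while the arm keeps its last pose, push and grip.
It also fails if it takes over 51 s, if anything falls off the work surface, if the arm or the gripper's body presses on something with over 40 N, if the wrist force passes 120 N, or if a joint passes its speed limit or range.

## Robot

A 6-joint arm with a two-finger parallel gripper is mounted at the origin on the work surface. World frame = base frame: x ahead of the robot, y to its left, z up, the work surface at z = 0. Lengths are in m, angles in rad, forces in N, time in s.
With the tool pointing down it reaches from about 0.25 to 0.775 m from the base axis. Payload 4 kg.
Tool frame: the origin (TCP) lies at the centre of the arm's flange, where the gripper is bolted on; the fingertips stand 199 mm ahead of it and the grasp point (between the pads) lies 180 mm ahead of it (robot.tcp_to_tips is the z of the fingertips in the tool frame, in m); z points along the fingers, y is the line along which they close (so a half turn about z gives the same grasp; the last joint's range is limited). The gripper opens to 94 mm and grips with 3 to 60 N. Pads are 16 mm wide; open, the fingers measure 119 mm over their backs; the gripper's body (75 mm by 177 mm) begins 78 mm behind the grasp point.
Start: joints at [1.188, 0.087, 1.371, -0, 1.684, -0.103], TCP at [0.152, 0.529, 0.405] pointing down, gripper open.
Joint ranges: [-3.1, 3.1], [-0.76, 2.03], [0.27, 2.55], [-1.08, 4.22], [0.17, 2.65], [-2.57, 2.57]. Speed limits (rad/s): [2.79, 2.79, 3.14, 3.14, 3.14, 3.14].

## Interface

Orientations are given as [roll, pitch, yaw] about the fixed x, y, z axes, in that order (R = Rz(yaw) Ry(pitch) Rx(roll)).
In Python, from bench import robot gives the robot as it stands.
- The arm moves only by the tool play_rows, never from a script. Its arguments are lists of equal length, an entry for each row: "translation": the shift along the tool's x, y, z scaled (see below), a list of three; "twist": the turn, a rotation vector about the tool's x, y, z scaled (see below), a list of three; "gripper": the opening, from -1 (shut) to 1 (fully open). A call has 1 to 8 rows; each row shifts and turns the commanded pose from where the row before left it, along the tool's axes as they then stand; what a row does not reach is not made up. The controller multiplies each number of a shift by 0.04 m and each number of a turn by 0.1 rad. A row lasts 1/10 s, in which the tool goes at most 50 mm and 8.59 degrees, less where a joint would pass 70% of its speed; a pose out of reach is approached as far as the arm can. A call with a number of a shift or a turn outside -1 to 1 is refused whole. A call with a gripper value outside its range is refused whole. The fingers move at their own pace and stop on an object; the grip force is fixed at half the most. Time passes only in rows, so rows that do not move let the fingers close. It gives the time, the measured TCP pose, the force, the opening and the grip force at its end, in the units of the state.
- robot.get_obs(): the state, without advancing time (a new reading comes with each control period).
- robot.snapshot(name): name is "scene" or "top" or "wrist"; returns the picture (480x640x3 uint8, red, green, blue); there is no depth.
- robot.camera_model(name): a dict with "camera_matrix" (3x3 intrinsics, pixels), "rvec" (rotation vector, rad) and "tvec" (3), from world to camera coordinates, as OpenCV has them. Camera axes: x right, y down, z forward; pixel columns grow to the right and rows downward; lengths in m; the calibration is good to about 2 mm. A picture is of the moment at which its call begins: read the wrist's pose just before it. camera_model takes no time and is no camera call; for the wrist camera it gives the pose at the moment of the call.
- robot.close_job(): hands the job in; it is judged then, once.
Trained networks look in the newest picture that a camera, given by its name, has taken for a name from the list of things; names that differ only in an ending like _2 or _b are one class to them, and where a whole thing is asked for, a point or a joint stands for the part that bears it (a point fixed in the world has none). Each returns a list of dicts, best first, with "score" (0 to 1); they miss things now and then, are a little off and sometimes report something else, mostly with a low value. They report only what shows in the picture. A call takes as long as a camera call.
- robot.recognise(name, camera): "centre" ([x, y, z] in m, in world coordinates, good to about 4 mm: the middle of the surface that is visible of it).
- robot.spot_point(name, camera): "centre" ([x, y, z] in m, in world coordinates, good to about 4 mm: a listed point, or the origin of a listed thing).
The state is a dict: "time": time; "joint_positions": joint angles; "qvel": joint speeds; "joint_torque": joint torques, N m; "tool_pos": TCP position; "ee_rot": TCP orientation; "wrist_force": force on the tool from outside, world axes, zero at the start; "wrist_torque": the same for the moment, N m; "width": finger opening in m; "finger_force": force on a finger pad.
Only numpy, scipy, OpenCV 4.12 (cv2) and the standard library are available. Lean on these libraries where they do the work, as an engineer would, in place of code of your own. Each camera call takes 0.05 s, during which the arm holds its last target. There are 200 camera calls.

## Working session

There is one attempt and no reset: what is moved stays moved. The work goes in short steps, Python scripts to look and compute and a tool call to move; the robot and the scene stay as the last step left them, time stands still between calls to the robot, and variables do not carry over. Pictures are saved under pics/ and viewed, at most 10 in all, crops included, and the job is handed in when it is done.

Besides the shell and the picture viewer there is one more tool, called by a JSON object that holds its "name" and its "arguments", one argument or row to a line. play_rows: Moves the arm, as the interface text tells. Its arguments: {"type":"object","properties":{"translation":{"type":"array","items":{"type":"array","items":{"type":"number","minimum":-1,"maximum":1}}},"twist":{"type":"array","items":{"type":"array","items":{"type":"number","minimum":-1,"maximum":1}}},"gripper":{"type":"array","items":{"type":"number"}}},"required":["translation","twist","gripper"]}

```bash
mkdir -p pics; ls
python3 - <<'E'
from bench import robot
import cv2,numpy as np
o=robot.get_obs();print(o['time'],o['tool_pos'],o['ee_rot'],o['width'],robot.tcp_to_tips)
ims=[]
for c in ["scene","top"]:
    im=robot.snapshot(c);cv2.imwrite(f'pics/{c}1.png',im[:,:,::-1])
    for n in ["centrifuge","lid_hinge","lid_push","mark","rig","lens","mirror","grip_bar","rack","bottle","beaker","jar"]:
        r=robot.spot_point(n,c)
        print(c,n,[(np.round(d['centre'],3).tolist(),round(d['score'],2)) for d in r[:2]])
print(robot.get_obs()['time'])
E
```

```text
pics
0.0 [0.15184652 0.52850907 0.40352463] [-3.13943849e+00 -2.19039256e-04  2.86175733e+00] 0.09400194019847627 0.1992
scene centrifuge []
scene lid_hinge [([0.637, 0.232, 0.111], 0.97)]
scene lid_push []
scene mark [([0.619, 0.126, 0.18], 0.6)]
scene rig [([0.494, -0.132, 0.0], 0.86), ([0.555, 0.215, 0.234], 0.61)]
scene lens [([0.686, -0.086, 0.124], 0.65)]
scene mirror [([0.492, -0.132, 0.12], 0.91)]
scene grip_bar [([0.494, -0.128, 0.2], 0.62)]
scene rack [([0.373, -0.414, 0.0], 0.96)]
scene bottle [([0.562, -0.422, -0.003], 0.71)]
scene beaker [([0.743, 0.098, -0.002], 0.88)]
scene jar [([0.426, 0.469, 0.002], 0.57)]
top centrifuge [([0.556, 0.212, 0.0], 0.87)]
top lid_hinge [([0.643, 0.238, 0.11], 0.74)]
top lid_push [([0.551, 0.215, 0.235], 0.85)]
top mark [([0.617, 0.127, 0.184], 0.84), ([0.496, -0.135, -0.002], 0.74)]
top rig [([0.498, -0.136, -0.0], 0.7)]
top lens [([0.687, -0.082, 0.125], 0.74)]
top mirror [([0.496, -0.134, 0.126], 0.74)]
top grip_bar [([0.493, -0.127, 0.201], 0.74)]
top rack [([0.371, -0.413, -0.002], 0.94)]
top bottle [([0.568, -0.421, 0.003], 0.86)]
top beaker [([0.751, 0.109, -0.002], 0.9)]
top jar [([0.427, 0.47, -0.001], 0.6), ([0.552, 0.215, 0.235], 0.49)]
1.3
```

View pics/scene1.png

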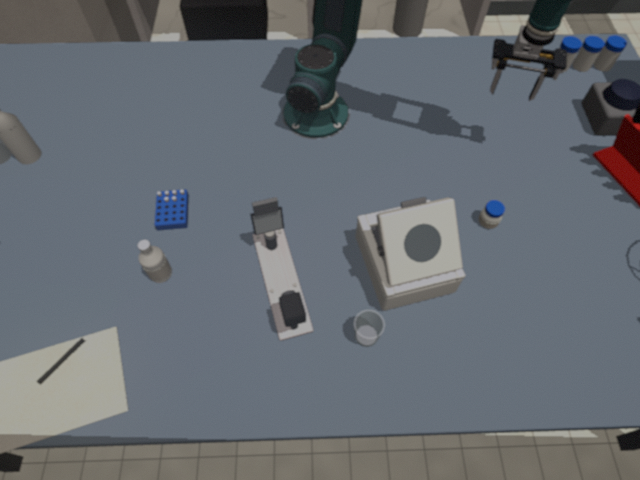

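View pics/top1.png

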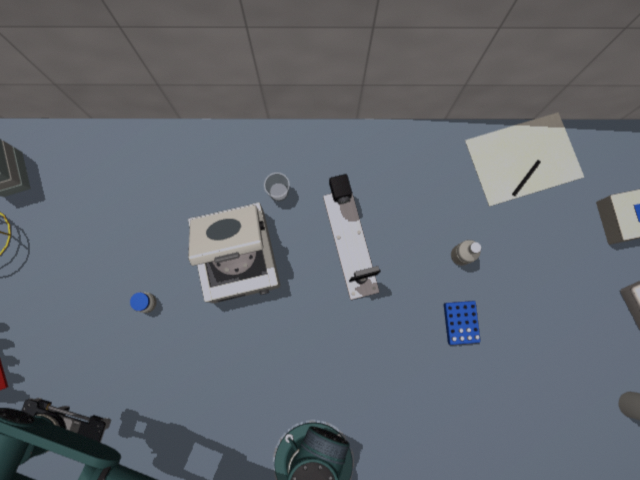

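The scene picture shows the open lid at about (420,240), mirror (267,215), camera (292,308), jar (493,212) and beaker (368,327). The top picture has the lid at (225,235) and the mirror bar at (365,273). The network points agree with these and with the given sizes. The lid is at about 0.75 rad and both yaws are about 0.25, so I'm moving now.

{"name": "play_rows", "arguments": {
  "translation": [
    [-0.85,-0.33,-0.3],
    [-0.85,-0.33,-0.3],
    [-0.85,-0.33,-0.3],
    [-0.85,-0.33,-0.3],
    [-0.85,-0.33,-0.3],
    [-0.85,-0.33,-0.3],
    [-0.85,-0.33,-0.3],
    [-0.85,-0.33,-0.2]
  ],
  "twist": [
    [0,0,0],
    [0,0,0],
    [0,0,0],
    [0,0,0],
    [0,0,0],
    [0,0,0],
    [0,0,0],
    [0,0,0]
  ],
  "gripper": [-1,-1,-1,-1,-1,-1,-1,-1]
}}

```text
time: 2.1
tool_pos: [0.3851, 0.3509, 0.498]
ee_rot: [3.14, 0.001, 2.862]
wrist_force: [0.8, 1.5, 0.1]
width: 0.0332
finger_force: 0.0
```

```bash
cat > h.py <<'E'
from bench import robot
import numpy as np
from scipy.spatial.transform import Rotation as R
def to(p,yaw=None):
    "tool-frame shift units to reach TCP p from now (translation first), then turn units"
    o=robot.get_obs(); r=R.from_euler('xyz',o['ee_rot'])
    d=r.inv().apply(np.array(p)-o['tool_pos'])/.04
    w=None
    if yaw is not None:
        w=(r.inv()*R.from_euler('xyz',[np.pi,0,yaw])).as_rotvec()/.1
    print('t',o['time'],'tcp',np.round(o['tool_pos'],4),'rot',np.round(o['ee_rot'],3),'F',np.round(o['wrist_force'],1),'shift',np.round(d,2),'turn',None if w is None else np.round(w,2))
E
python3 -c "
from h import *
to([.572,.222,.49],1.812)"
```

```text
t 2.1 tcp [0.3851 0.3509 0.498 ] rot [3.140e+00 1.000e-03 2.862e+00] F [0.8 1.5 0.1] shift [-5.38 -1.81  0.2 ] turn [ 0.02  0.   10.5 ]
```

{"name": "play_rows", "arguments": {
  "translation": [
    [-0.9,-0.3,0],
    [-0.9,-0.3,0],
    [-0.9,-0.3,0],
    [-0.9,-0.3,0],
    [-0.9,-0.3,0],
    [-0.88,-0.3,0.2],
    [0,0,0],
    [0,0,0]
  ],
  "twist": [
    [0,0,0],
    [0,0,0],
    [0,0,0],
    [0,0,0],
    [0,0,0],
    [0,0,0],
    [0,0,1],
    [0,0,1]
  ],
  "gripper": [-1,-1,-1,-1,-1,-1,-1,-1]
}}

```text
time: 2.9
tool_pos: [0.5724, 0.2223, 0.4873]
ee_rot: [-3.14, -0.002, 2.655]
wrist_force: [-0.2, 0.8, 0.8]
width: 0.0006
finger_force: 0.0
```

{"name": "play_rows", "arguments": {
  "translation": [
    [0,0,0],
    [0,0,0],
    [0,0,0],
    [0,0,0],
    [0,0,0],
    [0,0,0],
    [0,0,0],
    [0,0,0]
  ],
  "twist": [
    [0,0,1],
    [0,0,1],
    [0,0,1],
    [0,0,1],
    [0,0,1],
    [0,0,1],
    [0,0,1],
    [0,0,1]
  ],
  "gripper": [-1,-1,-1,-1,-1,-1,-1,-1]
}}

```text
time: 3.7
tool_pos: [0.5711, 0.2234, 0.4886]
ee_rot: [-3.142, -0.0, 1.858]
wrist_force: [1.0, 0.9, -0.6]
width: 0.0003
finger_force: 0.0
```

```bash
python3 -c "
from h import *
to([.570,.219,.445],1.812)
to([.505,.199,.340],1.812)"
```

```text
t 3.7 tcp [0.5711 0.2234 0.4886] rot [-3.142 -0.     1.858] F [ 1.   0.9 -0.6] shift [-0.1  -0.06  1.09] turn [-0.   -0.    0.46]
t 3.7 tcp [0.5711 0.2234 0.4886] rot [-3.142 -0.     1.858] F [ 1.   0.9 -0.6] shift [-0.12 -1.76  3.72] turn [-0.   -0.    0.46]
```

{"name": "play_rows", "arguments": {
  "translation": [
    [-0.1,0,0.6],
    [0,-0.06,0.5],
    [0,-0.25,0.36],
    [0,-0.25,0.36],
    [0,-0.25,0.36],
    [0,-0.25,0.36],
    [0,-0.25,0.36],
    [0,-0.2,0.3]
  ],
  "twist": [
    [0,0,0],
    [0,0,0],
    [0,0,0],
    [0,0,0],
    [0,0,0],
    [0,0,0],
    [0,0,0],
    [0,0,0]
  ],
  "gripper": [-1,-1,-1,-1,-1,-1,-1,-1]
}}

```text
time: 4.5
tool_pos: [0.514, 0.2022, 0.3604]
ee_rot: [3.14, -0.0, 1.862]
wrist_force: [0.5, -0.3, 2.3]
width: 0.0004
finger_force: 0.5
```

```bash
python3 -c "
from h import *
to([.505,.199,.340],1.812)"
```

```text
t 4.5 tcp [0.514  0.2022 0.3604] rot [ 3.14  -0.     1.862] F [ 0.5 -0.3  2.3] shift [-0.01 -0.24  0.51] turn [ 0.01 -0.    0.5 ]
```

Lid is following (2 N). Pressing on to the closed height gently.

{"name": "play_rows", "arguments": {
  "translation": [
    [0,-0.12,0.2],
    [0,-0.1,0.2],
    [0,0,0.1],
    [0,0,0.05],
    [0,0,0.05],
    [0,0,0.05]
  ],
  "twist": [
    [0,0,0],
    [0,0,0],
    [0,0,0],
    [0,0,0],
    [0,0,0],
    [0,0,0]
  ],
  "gripper": [-1,-1,-1,-1,-1,-1]
}}

```text
time: 5.1
tool_pos: [0.5053, 0.1996, 0.3401]
ee_rot: [3.141, 0.0, 1.862]
wrist_force: [-11.6, -3.7, 25.7]
width: 0.0006
finger_force: 12.9
```

{"name": "play_rows", "arguments": {
  "translation": [
    [0,0,-0.5],
    [0,0,-1],
    [0,0,-1],
    [0,0,-0.8],
    [0,0,0]
  ],
  "twist": [
    [0,0,0],
    [0,0,0],
    [0,0,0],
    [0,0,0],
    [0,0,0.5]
  ],
  "gripper": [1,1,1,1,1]
}}

```text
time: 5.6
tool_pos: [0.5062, 0.1997, 0.4734]
ee_rot: [3.13, -0.0, 1.811]
wrist_force: [-0.4, 0.3, 0.7]
width: 0.0375
finger_force: 0.0
```

Run:
```python
from h import *
to([.495,-.131,.47],1.812)
for c in ["scene","top","wrist"]:
    im=robot.snapshot(c)
    for n in ["centrifuge","lid_hinge","lid_push","mark","rig","lens","mirror","grip_bar"]:
        print(c,n,[(np.round(d['centre'],3).tolist(),round(d['score'],2)) for d in robot.spot_point(n,c)[:2]])
```

```text
t 5.6 tcp [0.5062 0.1997 0.4734] rot [ 3.13  -0.     1.811] F [-0.4  0.3  0.7] shift [-7.97 -2.24  0.05] turn [ 0.12 -0.   -0.01]
scene centrifuge [([0.558, 0.218, -0.001], 0.72), ([0.427, 0.466, 0.002], 0.25)]
scene lid_hinge [([0.639, 0.231, 0.11], 0.98)]
scene lid_push [([0.492, 0.202, 0.138], 0.9), ([0.559, 0.217, -0.002], 0.61)]
scene mark [([0.583, 0.117, 0.126], 0.62), ([0.558, 0.214, 0.002], 0.3)]
scene rig [([0.496, -0.132, 0.001], 0.96)]
scene lens [([0.686, -0.084, 0.126], 0.85)]
scene mirror [([0.494, -0.136, 0.125], 0.82)]
scene grip_bar []
top centrifuge [([0.559, 0.213, 0.0], 0.79)]
top lid_hinge [([0.644, 0.235, 0.112], 0.63)]
top lid_push []
top mark [([0.582, 0.121, 0.13], 0.96)]
top rig [([0.494, -0.136, 0.001], 0.96)]
top lens [([0.685, -0.082, 0.124], 0.78)]
top mirror [([0.497, -0.13, 0.126], 0.78), ([0.558, 0.215, 0.0], 0.64)]
top grip_bar [([0.493, -0.128, 0.198], 0.58)]
wrist centrifuge [([0.556, 0.214, -0.005], 0.69)]
wrist lid_hinge [([0.64, 0.236, 0.112], 0.63)]
wrist lid_push [([0.494, 0.201, 0.142], 0.61), ([0.554, 0.216, -0.004], 0.26)]
wrist mark [([0.583, 0.116, 0.121], 0.97)]
wrist rig [([0.495, -0.131, 0.0], 0.87)]
wrist lens []
wrist mirror [([0.749, 0.101, -0.001], 0.44)]
wrist grip_bar []
```

{"name": "play_rows", "arguments": {
  "translation": [
    [-1,-0.28,0],
    [-1,-0.28,0],
    [-1,-0.28,0],
    [-1,-0.28,0],
    [-1,-0.28,0],
    [-1,-0.28,0],
    [-1,-0.28,0],
    [-0.97,-0.28,0]
  ],
  "twist": [
    [0,0,0],
    [0,0,0],
    [0,0,0],
    [0,0,0],
    [0,0,0],
    [0,0,0],
    [0,0,0],
    [0,0,0]
  ],
  "gripper": [1,1,1,1,1,1,1,1]
}}

```text
time: 7.75
tool_pos: [0.4946, -0.133, 0.4668]
ee_rot: [3.141, 0.0, 1.812]
wrist_force: [-0.1, 0.4, 0.1]
width: 0.0945
finger_force: 0.0
```

Run:
```python
from h import *
import cv2
to([.495,-.131,.47],1.812)
im=robot.snapshot("wrist");cv2.imwrite('pics/w1.png',im[:,:,::-1])
for n in ["mark","rig","lens","mirror","grip_bar"]:
    print(n,[(np.round(d['centre'],3).tolist(),round(d['score'],2)) for d in robot.spot_point(n,"wrist")[:2]])
```

```text
t 7.75 tcp [ 0.4946 -0.133   0.4668] rot [3.141 0.    1.812] F [-0.1  0.4  0.1] shift [ 0.05  0.02 -0.08] turn [ 0.01  0.   -0.  ]
mark [([0.49, -0.13, 0.126], 0.23)]
rig [([0.498, -0.133, 0.001], 0.57), ([0.685, -0.082, 0.123], 0.47)]
lens [([0.691, -0.076, 0.126], 0.59)]
mirror [([0.493, -0.132, 0.123], 0.89)]
grip_bar [([0.494, -0.13, 0.203], 0.89)]
```

View pics/w1.png

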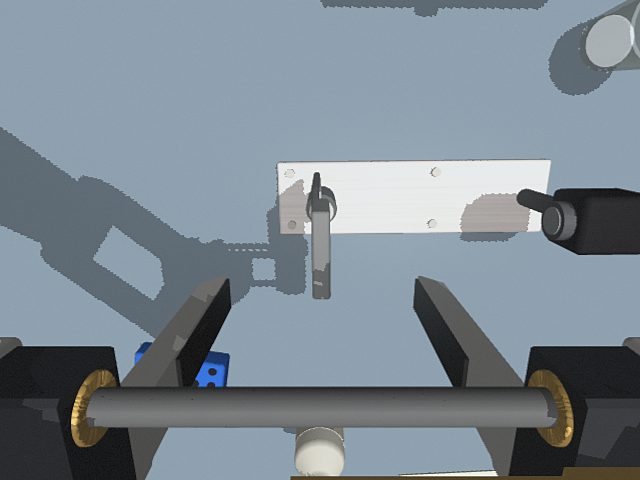

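The wrist picture shows the bar at (321,250), centred between the open fingers and upright in the image. The base plate edges run from (278,161) to (550,159), and the lens is at (560,222). I'll take the rig yaw from the plate and then descend.

Run:
```python
from h import *
import cv2
m=robot.camera_model("wrist");K=np.array(m["camera_matrix"]);Rw=cv2.Rodrigues(np.array(m["rvec"]))[0];t=np.array(m["tvec"]).ravel()
C=-Rw.T@t
def px(u,v,z):
    d=Rw.T@np.linalg.solve(K,[u,v,1]);return C+d*(z-C[2])/d[2]
im=cv2.imread('pics/w1.png');g=im.min(2).astype(int)
# top & bottom edges of plate: strongest vertical gradient
for lab,lo,hi,s,z in (("far",150,172,1,.012),("near",226,244,-1,.012)):
    us=np.r_[340:455:3] if lab=="near" else np.r_[345:540:3]
    vs=[lo+np.argmax(s*(g[lo+1:hi+1,u]-g[lo:hi,u]))+.5 for u in us]
    p=np.polyfit(us,vs,1);r=vs-np.polyval(p,us);k=abs(r)<1.5;p=np.polyfit(us[k],np.array(vs)[k],1)
    a,b=[px(u,np.polyval(p,u),z) for u in (us[0],us[-1])]
    print(lab,p,a,b,np.degrees(np.arctan2(*(b-a)[1::-1])))
# bar top extents
for uv in ((317,198),(329,198),(313,298),(330,298)): print(uv,px(*uv,.217))
print(px(278,161,.012),px(550,159,.012),px(278,233,.012))
```

```text
far [-1.18298368e-02  1.65655420e+02] [ 0.51104352 -0.08031919  0.012     ] [ 0.71978866 -0.02659192  0.012     ] 14.433632848850891
near [-7.42240216e-03  2.35267206e+02] [ 0.52640694 -0.16197356  0.012     ] [ 0.65727891 -0.12886879  0.012     ] 14.195502174508185
(317, 198) [ 0.48371862 -0.09162584  0.217     ]
(329, 198) [ 0.49082719 -0.089885    0.217     ]
(313, 298) [ 0.49677546 -0.15694042  0.217     ]
(330, 298) [ 0.50764947 -0.15428117  0.217     ]
[ 0.4377809  -0.09761542  0.012     ] [ 0.73384039 -0.02280526  0.012     ] [ 0.45514653 -0.17974099  0.012     ]
```

{"name": "play_rows", "arguments": {
  "translation": [
    [0,0,0.7],
    [0,0,0.7],
    [0,0,0.5],
    [0,0,0.3]
  ],
  "twist": [
    [0,0,0],
    [0,0,0],
    [0,0,0],
    [0,0,0]
  ],
  "gripper": [1,1,1,1]
}}

```text
time: 8.45
tool_pos: [0.4949, -0.1296, 0.3767]
ee_rot: [-3.14, -0.002, 1.814]
wrist_force: [-0.1, 0.5, -0.0]
width: 0.094
finger_force: 0.0
```

{"name": "play_rows", "arguments": {
  "translation": [
    [0,0,-0.08],
    [0,0,0],
    [0,0,0],
    [0,0,0],
    [0,0,0],
    [0,0,0],
    [0,0,0],
    [0,0,0]
  ],
  "twist": [
    [0,0,0],
    [0,0,0],
    [0,0,0],
    [0,0,0],
    [0,0,0],
    [0,0,0],
    [0,0,0],
    [0,0,0]
  ],
  "gripper": [-1,-1,-1,-1,-1,-1,-1,-1]
}}

```text
time: 9.25
tool_pos: [0.495, -0.1314, 0.3819]
ee_rot: [3.142, -0.0, 1.812]
wrist_force: [0.0, 0.3, 0.6]
width: 0.0331
finger_force: 0.0
```

{"name": "play_rows", "arguments": {
  "translation": [
    [0,0,0],
    [0,0,0],
    [0,0,0],
    [0,0,0]
  ],
  "twist": [
    [0,0,0],
    [0,0,0],
    [0,0,0],
    [0,0,0]
  ],
  "gripper": [-1,-1,-1,-1]
}}

```text
time: 9.65
tool_pos: [0.4944, -0.1315, 0.3818]
ee_rot: [-3.139, -0.0, 1.812]
wrist_force: [-5.3, -1.5, 1.4]
width: 0.0121
finger_force: 30.0
```

{"name": "play_rows", "arguments": {
  "translation": [
    [0,-0.02,0],
    [0,0,0],
    [0,0,0],
    [0,0,0],
    [0,0,0],
    [0,0,0],
    [0,0,0],
    [0,0,0]
  ],
  "twist": [
    [0,0,0],
    [0,0,-0.8],
    [0,0,-0.8],
    [0,0,-0.8],
    [0,0,-0.8],
    [0,0,-0.8],
    [0,0,-0.8],
    [0,0,0]
  ],
  "gripper": [-1,-1,-1,-1,-1,-1,-1,-1]
}}

```text
time: 10.45
tool_pos: [0.494, -0.1316, 0.3818]
ee_rot: [-3.141, -0.001, 2.291]
wrist_force: [-4.7, 0.3, 0.9]
width: 0.0119
finger_force: 30.0
```

Run:
```python
from h import *
import cv2
to([.495,-.131,.382],2.309)
for c in ["scene","top","wrist"]:
    im=robot.snapshot(c);cv2.imwrite(f'pics/{c}2.png',im[:,:,::-1])
    for n in ["mark","lens","mirror","grip_bar","sight","lid_hinge"]:
        print(c,n,[(np.round(d['centre'],3).tolist(),round(d['score'],2)) for d in robot.spot_point(n,c)[:2]])
```

```text
t 10.45 tcp [ 0.494  -0.1316  0.3818] rot [-3.141e+00 -1.000e-03  2.291e+00] F [-4.7  0.3  0.9] shift [-0.01  0.03 -0.01] turn [-0.01 -0.01 -0.18]
scene mark [([0.586, 0.117, 0.127], 0.84)]
scene lens [([0.682, -0.084, 0.123], 0.79), ([0.373, -0.413, 0.001], 0.42)]
scene mirror [([0.496, -0.133, 0.127], 0.88)]
scene grip_bar [([0.492, -0.128, 0.201], 0.6)]
scene sight []
scene lid_hinge [([0.639, 0.232, 0.112], 0.81)]
top mark [([0.581, 0.118, 0.129], 0.92)]
top lens [([0.686, -0.082, 0.124], 0.59)]
top mirror [([0.494, -0.135, 0.126], 0.46)]
top grip_bar [([0.492, -0.127, 0.203], 0.61)]
top sight [([0.492, 0.202, 0.139], 0.32)]
top lid_hinge [([0.646, 0.235, 0.114], 0.91)]
wrist mark []
wrist lens [([0.688, -0.083, 0.123], 0.6)]
wrist mirror [([0.492, -0.129, 0.125], 0.55)]
wrist grip_bar [([0.497, -0.128, 0.201], 0.61)]
wrist sight []
wrist lid_hinge []
```

View pics/wrist2.png

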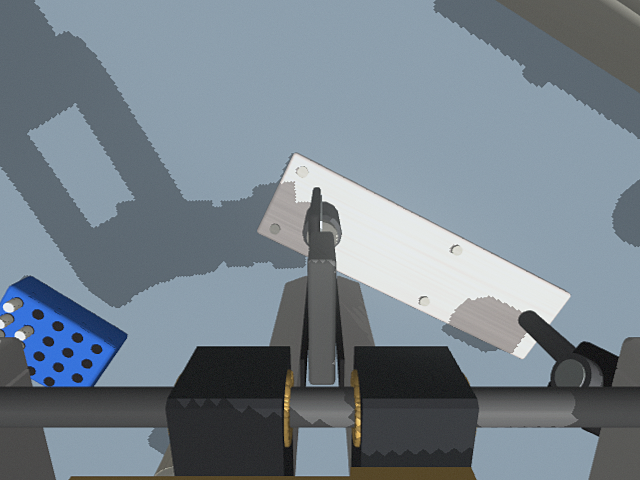

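View pics/scene2.png

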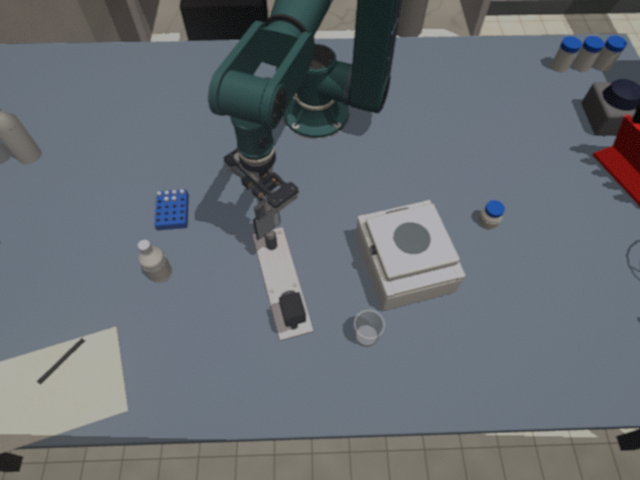

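Both pictures show the bar held square in the fingers at (321,320), the lid flat at (412,240) in the scene view, and the bystanders where they were. A small final turn of 0.016 rad remains.

{"name": "play_rows", "arguments": {
  "translation": [
    [0,0,0],
    [0,0,0],
    [0,0,0],
    [0,0,0],
    [0,0,0]
  ],
  "twist": [
    [0,0,-0.16],
    [0,0,0],
    [0,0,0],
    [0,0,0],
    [0,0,0]
  ],
  "gripper": [-1,-1,-1,-1,-1]
}}

```text
time: 12.0
tool_pos: [0.494, -0.1315, 0.3818]
ee_rot: [-3.141, -0.001, 2.307]
wrist_force: [-5.1, -0.9, 1.3]
width: 0.0119
finger_force: 30.0
```

Run:
```python
from h import *
import cv2
to([.495,-.131,.382],2.307)
m=robot.camera_model("wrist");K=np.array(m["camera_matrix"]);Rw=cv2.Rodrigues(np.array(m["rvec"]))[0];t=np.array(m["tvec"]).ravel()
C=-Rw.T@t
im=robot.snapshot("wrist");g=im.min(2).astype(int)
def px(u,v,z):
    d=Rw.T@np.linalg.solve(K,[u,v,1]);return C+d*(z-C[2])/d[2]
# bar top face edges at z=.217 and direction
vs=np.r_[285:375:3]
for lo,hi in ((302,318),(326,344)):
    us=np.array([lo+np.argmax(abs(g[v,lo+1:hi+1]-g[v,lo:hi]))+.5 for v in vs]);p=np.polyfit(vs,us,1)
    k=abs(us-np.polyval(p,vs))<1.5;p=np.polyfit(vs[k],us[k],1)
    a,b=[px(np.polyval(p,v),v,.217) for v in (285,375)]
    print(k.sum(),a,b,np.degrees(np.arctan2(*(a-b)[1::-1]))-90)
```

```text
t 12.0 tcp [ 0.494  -0.1315  0.3818] rot [-3.141e+00 -1.000e-03  2.307e+00] F [-5.1 -0.9  1.3] shift [-0.01  0.03 -0.01] turn [-0.01 -0.01  0.  ]
19 [ 0.47745651 -0.12076113  0.217     ] [ 0.5057862  -0.15309014  0.217     ] 41.2278664486642
13 [ 0.48657724 -0.11251964  0.217     ] [ 0.51840533 -0.14168795  0.217     ] 47.49682758876952
```

```bash
python3 -c "
from bench import robot
print(robot.close_job())"
```

```text
the job is handed in; nothing more can be done
None
```

I closed the lid fully, then turned the mirror about 28° (facing about 42.2°) and handed the job in at about 12 s with the gripper still holding it. I set that angle from measured positions and never saw the button in the bench camera; a last edge check on the bar was too noisy to confirm it, and the bystanders looked undisturbed.

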